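# Press the push-out base of a loaf mould home

## Task

The blue sprung base plate of the aluminium loaf mould has popped up crooked after the last loaf. Take the steel-soled tamper from its white tray, set it squarely inside the mould and press the plate down, firmly but without forcing it, until it is fully home on its stop and level; keep it pressed there for a moment. Then stand the tamper upright back in its tray, let go, and leave everything else on the table as it is.

Things in the scene. Friction and masses are not known exactly. Their poses are not given: they have to be found in the camera images.
- tamper: Tamper, 0.3 to 0.5 kg. Flat steel foot 88 (x) x 58 (y) x 16 mm with an upright dark wooden handle 26 (x) x 44 (y) mm in section on its centre, reaching 110 mm above the sole. Origin: centre of the sole; z up, x along the foot's long side. Starts standing in the tray. Grip the handle across its 26 mm side, 75 to 95 mm above the sole, firmly (60 N or more), so that it does not turn in the fingers.
- mould: Open-topped aluminium loaf mould fixed to the bench, outside 114 (x) x 84 (y) x 80 mm high, walls 5 mm: the opening is 104 x 74 mm, so the tamper's foot has 8 mm to spare all round when turned the same way (either way round). Origin: centre of its underside; z up, x along its long side. Keep 14 to 28 N on the plate at its stop for a second to seat it; over 35 N on mould or plate damages it.
- plate: Blue base plate in the mould, 100 (x) x 70 (y) x 6 mm; origin: centre of its top, z its normal. A spring and a tight seal resist it with 5 to 8 N; it stays where left. It starts 41 to 75 mm above the mould's underside; its hard stop lies at 31 to 49 mm, 10 mm or more lower, varying: feel for it. It tips up to 0.13 rad on a stiff centre pivot, goes down crooked and is levelled at the stop by 10 N or so.
- tray: White shallow tray fixed to the bench, the tamper's place: outside 132 (x) x 102 (y) x 14 mm high, walls and floor 5 mm. Origin: centre of its underside; z up, x along its long side. The tamper starts about in its middle, sole 5 mm above the bench, turned roughly as the tray is.
- loaf_a: Round loaf, light crust, 116 mm across, 88 mm high; origin: centre of its underside. To be left alone.
- loaf_b: Round loaf, dark crust, 110 mm across, 95 mm high; origin: centre of its underside. To be left alone.
- cutter: Small steel pastry ring, 44 mm across, 30 mm high, standing between tray and mould; origin: centre of its underside. To be left alone.
- spoon: Wooden spoon, 240 mm long, lying at the back; origin under its middle. To be left alone.
- jar: Glass jar with red lid, 72 mm across, 100 mm high; origin: centre of its underside. To be left alone.
- mug: Blue mug, 76 mm across, 85 mm high; origin: centre of its underside. To be left alone.
- rolling_pin: Wooden rolling pin, 340 mm long, 48 mm thick, lying; origin under its middle. To be left alone.
There are look-alikes about, which are no part of the job. What is shaped like the tamper but yellow is not meant.

How it is judged (in metres and radians):
On the way, in this order (a step that is already met when the one before it is completed fails the run):
1. the tamper is lifted out of its tray (height (world z) of tamper above 0.03 m and contact force between the fingers and tamper above 2 N), for 0.2 s.
2. the plate is held still on its stop, level within 2 degrees, under the tamper with 12 N or more for 0.4 s (z of plate in the frame of mould below 0.0505 m and angle between plate's own z axis and vertical below 0.035 rad and contact force between tamper and plate above 12 N and linear speed of plate below 0.003 m/s), for 0.4 s.
At the end, for the whole second after the job is handed in: The plate is still down at its stop (centre lower than 50.5 mm above the mould's underside) and level within 2 degrees (0.035 rad); the tamper stands upright (within 0.05 rad), flat on the tray's floor, within 25 mm of the tray's middle, at rest and released (z of plate in the frame of mould below 0.0505 m and angle between plate's own z axis and vertical below 0.035 rad and horizontal distance between tamper and tray below 0.025 m and height (world z) of tamper below 0.009 m and angle between tamper's own z axis and vertical below 0.05 rad and linear speed of tamper below 0.02 m/s); the robot touches nothing.
It fails at once if the mould or its plate is pressed with more than 35 N (contact force between anything else and mould above 35 N).
It fails at once if the plate is pressed with the fingers instead of the tamper (contact force between the fingers and plate above 2 N).
It fails at once if something else on the table is pushed more than 25 mm (distance of any of loaf_a, loaf_b, cutter, spoon, jar, mug, rolling_pin from where it was at the start of the episode above 0.025 m).
It also fails if it takes over 64 s, if anything falls off the work surface, if the arm or the gripper's body presses on something with over 40 N, if the wrist force passes 120 N, or if a joint passes its speed limit or range.

## Robot

A 6-joint arm with a two-finger parallel gripper is mounted at the origin on the work surface. World frame = base frame: x ahead of the robot, y to its left, z up, the work surface at z = 0. Lengths are in m, angles in degrees, forces in N, time in s.
With the tool pointing down it reaches from about 0.35 to 0.725 m from the base axis. Payload 4.3 kg.
Tool frame: the origin (TCP) lies at the very end of the fingers, on their centre line; the grasp point (between the pads) lies 19 mm behind it; z points along the fingers, y is the direction in which the jaws open and shut (so a half turn about z gives the same grasp; the last joint's range is limited). The gripper opens to 85 mm and grips with 20 to 120 N. Pads are 22 mm wide; open, the fingers measure 114 mm over their backs; the gripper's body (76 mm by 85 mm) begins 54 mm behind the grasp point. The pads swing forward as they close: fully open they stand 13 mm farther back than shut.
Start: joints at [70.629, 21.618, 4.641, 73.018, 0, 83.68], TCP at [0.13, 0.56, 0.231] pointing down, gripper open.
Joint ranges: [-156.06, 156.06], [-48.1, 94.91], [-58.44, 69.94], [-101.28, 121.22], [-78.64, 73.56], [-180, 180]. Speed limits (degrees/s): [147.25, 147.25, 180, 180, 180, 180].

## Interface

Orientations are given as [roll, pitch, yaw] about the fixed x, y, z axes, in that order (R = Rz(yaw) Ry(pitch) Rx(roll)).
In Python, from cell import bot gives the robot as it stands.
- The arm moves only by the tool carry_out, never from a script. Its argument "motion" is a list of rows, each a list of 5 numbers: the shift along the tool's x, y, z in cm, then the turn about the tool's z in units of 5 degrees (1.0 is 5 degrees), then the closure, from -1 (fully open) to 1 (shut). A call has 1 to 5 rows; each row is the pose to reach, as a shift and turn from the pose commanded when the call began, along the tool's axes at that moment; what a row does not reach only later rows make up. A row lasts 1/12 s, in which the tool goes at most 41.7 mm and 7.16 degrees, less where a joint would pass 70% of its speed; a pose out of reach is approached as far as the arm can. A call with a gripper value outside its range is refused whole. The fingers move at their own pace and stop on an object; the grip force is fixed at half the most. Time passes only in rows, so rows that repeat a pose let the fingers close. It gives the time, the measured TCP pose, the force and the opening at its end, in the units of the state.
- bot.observe(): the state, without advancing time (a new reading comes with each control period).
- bot.camera(name): name is "scene" or "top" or "wrist"; returns a dict with "img" (420x560x3 uint8, red, green, blue), "vfov" (degrees; the focal length in pixels is half the picture's height over the tangent of half this angle, whatever the lens; pixels are square), "cx", "cy" (the principal point, pixels), "distortion" ([k1, k2, p1, p2, k3] as OpenCV has them; the pictures are not rectified), "R" (3x3) and "t" (3): a world point X has camera coordinates R X + t. Camera axes: x right, y down, z forward; pixel columns grow to the right and rows downward; lengths in m; the calibration is good to about 2 mm. A picture is of the moment at which its call begins. There is no depth.
- bot.hand_in(): hands the job in, once; it reports no verdict.
The state is a dict: "clock": time; "qpos": joint angles; "qd": joint speeds; "joint_torque": joint torques, N m; "tcp_pos": TCP position; "ee_rot": TCP orientation; "ft_force": force on the tool from outside, world axes, zero at the start; "wrist_torque": the same for the moment, N m; "finger_gap": opening from 0.0 (shut) to 1.0 (fully open).
Only numpy, scipy, OpenCV 4.12 (cv2) and the standard library are available. Lean on these libraries where they do the work, as an engineer would, in place of code of your own. Each camera call takes 0.05 s, during which the arm holds its last target. There are 200 camera calls.

## Working session

There is one attempt and no reset: what is moved stays moved. The work goes in short steps, Python scripts to look and compute and a tool call to move; the robot and the scene stay as the last step left them, time stands still between calls to the robot, and variables do not carry over. Pictures are saved under pics/ and viewed, about 8 in all and at most 12, crops included, and the job is handed in when it is done.

Besides the shell and the picture viewer there is one more tool, called after "Emit:" as a command line: name --pt "numbers of a row" for each row, then --argument value for the rest. carry_out: Moves the arm, as the interface text tells. Its arguments: {"type":"object","properties":{"motion":{"type":"array","items":{"type":"array","items":{"type":"number"}}}},"required":["motion"]}

```bash
mkdir -p pics; cat > h.py <<'E'
import cv2, numpy as np
from cell import bot
def cam(n):
    c=bot.camera(n); h=c["img"].shape[0]; f=h/2/np.tan(np.radians(c["vfov"]/2))
    c["K"]=np.array([[f,0,c["cx"]],[0,f,c["cy"]],[0,0,1]]); c["R"]=np.array(c["R"]); c["t"]=np.array(c["t"]); c["d"]=np.array(c["distortion"],float); return c
def onz(c,px,z):
    u=cv2.undistortPoints(np.array(px,float).reshape(-1,1,2),c["K"],c["d"]).reshape(-1,2)
    d=np.c_[u,np.ones(len(u))]@c["R"]; o=-c["R"].T@c["t"]
    return o+d*((z-o[2])/d[:,2])[:,None]
def proj(c,X):
    return cv2.projectPoints(np.array(X,float).reshape(-1,3),cv2.Rodrigues(c["R"])[0],c["t"],c["K"],c["d"])[0].reshape(-1,2)
def save(n,im,s=1):
    cv2.imwrite("pics/"+n,cv2.resize(im[:,:,::-1],None,fx=s,fy=s,interpolation=cv2.INTER_CUBIC))
E
python3 - <<'E'
from h import *
import pickle
for n in("scene","top"):
    c=cam(n); save(n+"0.png",c["img"],1.4); pickle.dump(c,open(n+".pkl","wb"))
print(bot.observe())
E
```

```text
{'clock': 0.1, 'qpos': array([ 7.06278688e+01,  2.16588941e+01,  4.57044884e+00,  7.30194068e+01,
       -7.17458894e-04,  8.36787388e+01]), 'qd': array([ 0.01208807, -0.12850208,  0.08691979, -0.08030076, -0.03077213,
        0.05738417]), 'joint_torque': array([ 1.11202415e-03, -4.64691031e+01,  2.70583642e+01,  1.20308110e-02,
       -1.53526548e-04,  8.62867068e-06]), 'tcp_pos': array([0.12965739, 0.55957656, 0.2304416 ]), 'ee_rot': array([-1.79892725e+02, -1.11617451e-02,  1.66949120e+02]), 'ft_force': array([-1.07546721, -0.01635244,  0.05596408]), 'wrist_torque': array([-0.0665943 , -0.00308119, -0.00739303]), 'finger_gap': 1.0007779429904415}
```

View pics/top0.png

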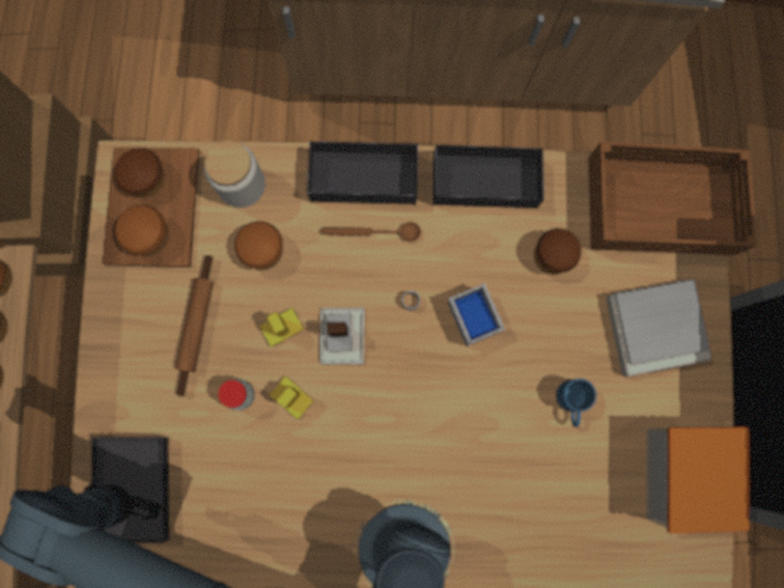

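View pics/scene0.png

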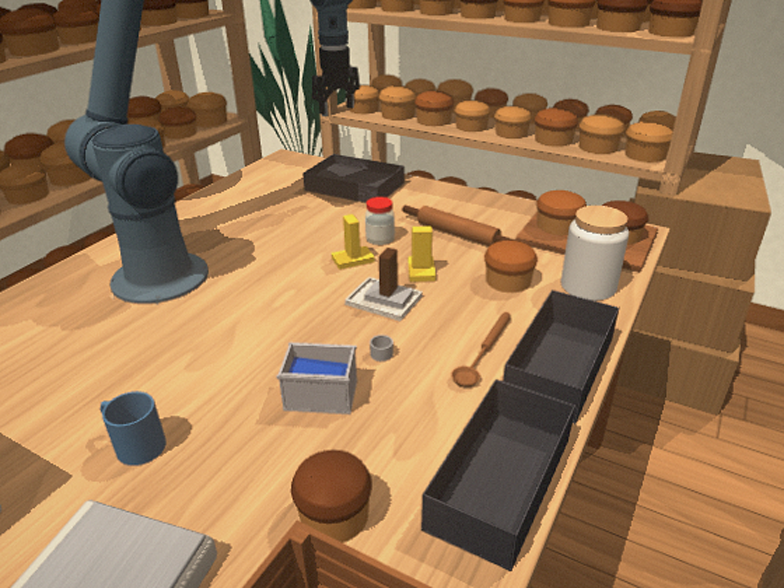

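The top view (1.4x) shows the tray with the dark-handled tamper at (338,330). The yellow look-alikes are at (282,327) and (292,397), so they're excluded by colour. The mould with the blue plate is at (476,314) and the cutter at (409,300). Next I'll measure and enlarge.

```bash
python3 - <<'E'
from h import *
import pickle
c=pickle.load(open("top.pkl","rb")); im=c["img"]
hsv=cv2.cvtColor(im,cv2.COLOR_RGB2HSV)
def rect(m,x0,y0,x1,y1,z,name):
    k=np.zeros(m.shape,np.uint8); k[y0:y1,x0:x1]=m[y0:y1,x0:x1]
    k=cv2.morphologyEx(k,cv2.MORPH_OPEN,np.ones((2,2)))
    cs=cv2.findContours(k,0,2)[0]; q=max(cs,key=cv2.contourArea)
    P=onz(c,q.reshape(-1,2),z)[:,:2]
    r=cv2.minAreaRect((P*1000).astype(np.float32)); print(name,r, cv2.minAreaRect(q))
g=((hsv[...,1]<60)&(hsv[...,2]>90)).astype(np.uint8)*255
rect(g,220,210,270,270,.014,"tray"); rect(g,315,195,365,255,.08,"mould")
rect((((hsv[...,0]>105)&(hsv[...,0]<130)&(hsv[...,1]>130))*255).astype(np.uint8),315,195,365,255,.055,"plate")
rect(((im.max(2)<110)*255).astype(np.uint8),228,222,255,245,.115,"handle")
a=cv2.resize(im[205:270,215:375],None,fx=5,fy=5,interpolation=cv2.INTER_CUBIC)
save("crop.png",a)
E
```

```text
tray ((489.8227233886719, 155.8596954345703), (128.7888946533203, 101.99066925048828), 1.5703177452087402) ((244.5, 240.5), (39.0, 31.0), 90.0)
mould ((541.20751953125, -151.92799377441406), (117.0765609741211, 93.65512084960938), 24.3909912109375) ((340.75775146484375, 224.82994079589844), (37.06013488769531, 28.937366485595703), 66.03750610351562)
plate ((543.4381103515625, -154.72940063476562), (94.46007537841797, 63.48899841308594), 24.43567657470703) ((340.60308837890625, 225.23194885253906), (29.140438079833984, 19.39311408996582), 66.03751373291016)
handle ((493.26495361328125, 167.80250549316406), (65.49380493164062, 37.792354583740234), 83.38130950927734) ((239.0699920654297, 236.00999450683594), (21.07178497314453, 12.162236213684082), 8.130102157592773)
```

View pics/crop.png

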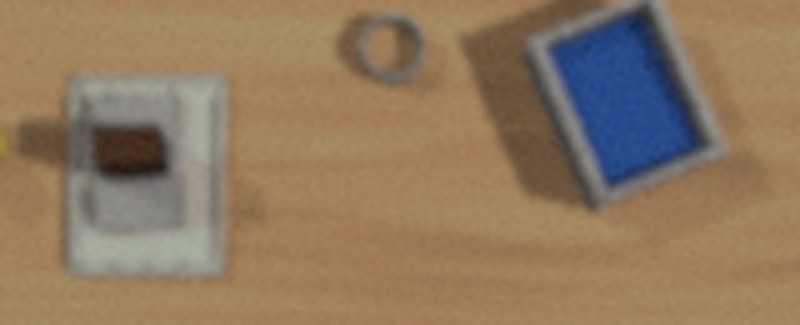

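The crop shows the dark-handled tamper in the white tray, with its handle at crop (128,150). This is the steel and wood tamper, not one of the yellow ones. Next I'll move above it.

```bash
cat >> h.py <<'E'
def plan(tgt,yaw,n=None,start=None):
    """rows per call: dx dy dz (cm), turn (5deg units), total for each call, from measured (or given) pose"""
    s=bot.observe(); p=np.array(s["tcp_pos"]); y=s["ee_rot"][2]
    if start is not None: p=np.array(start[:3]);y=start[3]
    d=np.array(tgt)-p; dy=(yaw-y+180)%360-180
    n=n or int(np.ceil(max(np.linalg.norm(d)/.18,abs(dy)/32,.2)))
    for i in range(n):
        a=np.radians(y+dy*i/n); e=d/n*100
        print(np.round([e[0]*np.cos(a)+e[1]*np.sin(a), e[0]*np.sin(a)-e[1]*np.cos(a), -e[2], -dy/n/5],2))
E
python3 - <<'E'
from h import *
plan([.49,.16,.23],90)
E
```

```text
[-1.471e+01 -1.026e+01  1.000e-02  5.130e+00]
[-1.77e+01 -2.88e+00  1.00e-02  5.13e+00]
[-1.721e+01  5.060e+00  1.000e-02  5.130e+00]
```

Emit:
carry_out --pt "-2.9 -2.0 0 1.0 -1" --pt "-5.9 -4.1 0 2.1 -1" --pt "-8.8 -6.1 0 3.1 -1" --pt "-11.8 -8.2 0 4.1 -1" --pt "-14.7 -10.3 0 5.1 -1"

```text
clock: 0.52
tcp_pos: [0.2504, 0.4251, 0.2309]
ee_rot: [-180.0, 0.0, 141.2]
ft_force: [0.8, -0.8, -0.2]
finger_gap: 1.001
```

Emit:
carry_out --pt "-3.5 -0.6 0 1.0 -1" --pt "-7.1 -1.2 0 2.1 -1" --pt "-10.6 -1.7 0 3.1 -1" --pt "-14.2 -2.3 0 4.1 -1" --pt "-17.7 -2.9 0 5.1 -1"

```text
clock: 0.93
tcp_pos: [0.3708, 0.292, 0.231]
ee_rot: [-180.0, -0.0, 115.7]
ft_force: [0.2, 0.8, 0.4]
finger_gap: 0.998
```

Emit:
carry_out --pt "-3.4 1.0 0 1.0 -1" --pt "-6.9 2.0 0 2.1 -1" --pt "-10.3 3.0 0 3.1 -1" --pt "-13.8 4.0 0 4.1 -1" --pt "-17.2 5.0 0 5.1 -1"

```text
clock: 1.35
tcp_pos: [0.491, 0.1592, 0.231]
ee_rot: [-180.0, -0.0, 90.2]
ft_force: [0.2, 0.2, -1.1]
finger_gap: 1.001
```

```bash
python3 - <<'E'
from h import *
import pickle
c=cam("wrist"); pickle.dump(c,open("w1.pkl","wb")); save("w1.png",c["img"],1.4)
s=bot.observe();print(s["tcp_pos"],s["ee_rot"],s["clock"],-c["R"].T@c["t"])
E
```

```text
[0.49558477 0.15470007 0.23071089] [179.81734722   0.23961484  89.70357241] 1.4 [0.48995823 0.23549516 0.37434644]
```

View pics/w1.png

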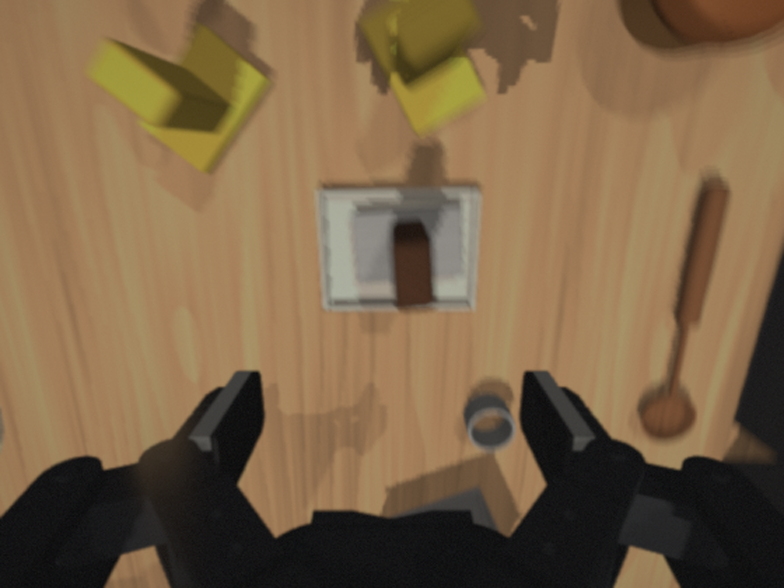

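The wrist view (1.4x) shows the tray at x 319-479, y 187-308. The handle's top face is at about x 394-433, y 250-307, and the yellow decoys are at the top.

```bash
python3 - <<'E'
from h import *
import pickle
c=pickle.load(open("w1.pkl","rb")); im=c["img"]
print("tray",onz(c,np.array([(319,187),(479,187),(474,308),(325,308)])/1.4,.014).round(4)[:,:2].tolist())
k=((im.max(2)>45)*1).astype(np.uint8)
hsv=cv2.cvtColor(im,cv2.COLOR_RGB2HSV)
# handle mask by darkness/redness
m=((im[...,0]<130)&(hsv[...,1]>110)).astype(np.uint8)*255
z=np.zeros_like(m); z[155:225,270:318]=m[155:225,270:318]
for r in range(156,224,4):
    xs=np.where(z[r])[0]; print(r, xs.min() if len(xs) else 0, xs.max() if len(xs) else 0, im[r,294])
a=cv2.resize(im[125:230,220:350],None,fx=6,fy=6,interpolation=cv2.INTER_CUBIC); save("w1c.png",a)
E
```

```text
tray [[0.4326, 0.2076], [0.5599, 0.208], [0.5621, 0.1057], [0.433, 0.1053]]
156 0 0 [69 66 63]
160 295 296 [37 29 23]
164 283 300 [35 25 20]
168 283 302 [37 28 23]
172 283 304 [46 32 23]
176 282 305 [60 40 28]
180 282 305 [67 43 31]
184 283 305 [71 47 34]
188 283 306 [71 48 34]
192 283 306 [69 45 31]
196 284 306 [69 45 30]
200 284 306 [71 46 33]
204 284 306 [70 46 30]
208 284 307 [73 48 34]
212 284 307 [71 48 35]
216 284 302 [69 46 33]
220 285 294 [112  86  63]
```

View pics/w1c.png

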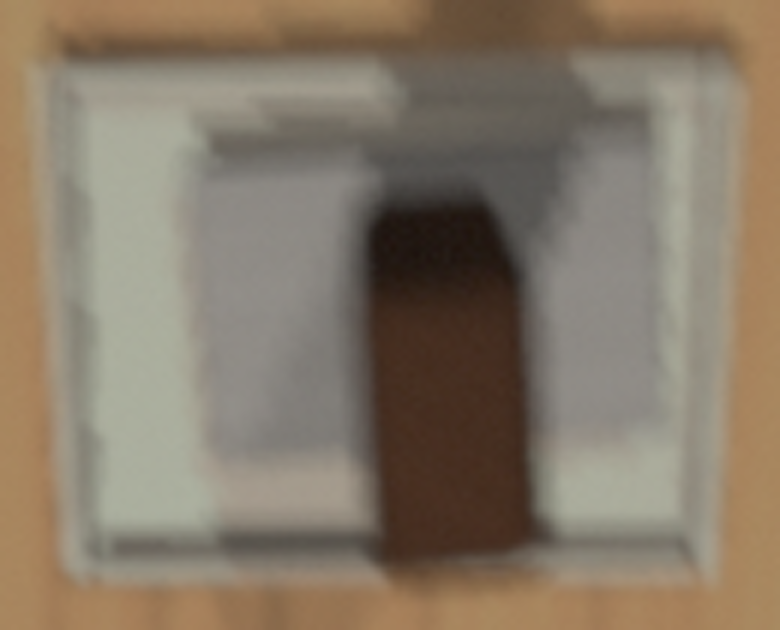

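```bash
python3 - <<'E'
from h import *
import pickle
c=cam("wrist"); s=bot.observe(); print(s["tcp_pos"],s["ee_rot"],s["qd"].round(2),-c["R"].T@c["t"],-c["R"][:, :])
pickle.dump(c,open("w2.pkl","wb"))
def P(n,c,q,z,o=(220,125),f=6):
    p=onz(c,np.array(q)/f+o,z)[:,:2]; d=p[1]-p[0]; e=p[2]-p[3]
    print(n,p.mean(0).round(4),np.degrees([np.arctan2(*d[::-1]),np.arctan2(*e[::-1])]).round(1),np.linalg.norm(d),np.linalg.norm(p[2]-p[1]))
w1=pickle.load(open("w1.pkl","rb"));t=pickle.load(open("top.pkl","rb"))
P("handle",w1,[(373,300),(522,285),(533,540),(387,556)],.115)
P("foot",w1,[(205,155),(650,125),(655,430),(205,460)],.021)
P("top handle",t,[(93,127),(160,127),(165,178),(103,178)],.115,(215,205),5)
# shift between frames
print(cv2.phaseCorrelate(*[np.float32(cv2.cvtColor(x["img"],6))[:250] for x in (w1,c)]))
g=cv2.cvtColor(c["img"],cv2.COLOR_RGB2HSV); m=((g[...,1]<60)&(g[...,2]>90)).astype(np.uint8)*255
k=np.zeros_like(m);k[120:230,215:355]=m[120:230,215:355]
q=max(cv2.findContours(k,0,2)[0],key=cv2.contourArea); p=onz(c,q.reshape(-1,2),.014)[:,:2]
print("tray",cv2.minAreaRect((p*1000).astype(np.float32)))
E
```

```text
[0.49331303 0.157285   0.23063043] [1.79945958e+02 8.01578054e-02 9.00274610e+01] [ 4.05 -1.52 -2.2   1.52  2.99 -1.1 ] [0.49464135 0.23162861 0.37378665] [[-0.99998027  0.00464497 -0.00422912]
 [ 0.00571489  0.95217966 -0.30548523]
 [-0.00260791  0.30550337  0.95218742]]
handle [0.504  0.1641] [6.  6.8] 0.02079207003879466 0.037514326363538485
foot [0.5038 0.1631] [4.  4.2] 0.08234268022593165 0.058446429616769255
top handle [0.495  0.1617] [-88.4 -88.4] 0.04155438847172213 0.031904857822155096
((-6.0976886104428445, -0.584451196121563), 0.07567265865537855)
tray ((493.60784912109375, 158.49476623535156), (131.0826873779297, 102.09239196777344), 1.2669233083724976)
```

```bash
python3 - <<'E'
from h import *
plan([.498,.1635,.14],95,1)
E
```

```text
[ 0.62  0.47  9.06 -0.99]
```

Emit:
carry_out --pt "0.3 0.2 3 -0.5 -1" --pt "0.6 0.5 6 -1 -1" --pt "0.6 0.5 9 -1 -1" --pt "0.6 0.5 9 -1 -1" --pt "0.6 0.5 9 -1 -1"

```text
clock: 1.87
tcp_pos: [0.4928, 0.1669, 0.1399]
ee_rot: [-179.7, 0.0, 95.5]
ft_force: [0.7, -0.4, 1.3]
finger_gap: 0.997
```

```bash
python3 - <<'E'
from h import *
import pickle
c=cam("wrist"); pickle.dump(c,open("w3.pkl","wb")); save("w3.png",c["img"],1.4)
s=bot.observe();print(s["tcp_pos"],s["ee_rot"],s["qd"].round(1))
E
```

```text
[0.49461291 0.16720532 0.1417759 ] [-1.79929780e+02 -1.93468948e-03  9.54908030e+01] [-0.1 -1.3  2.7 -0.1  0.   0. ]
```

View pics/w3.png

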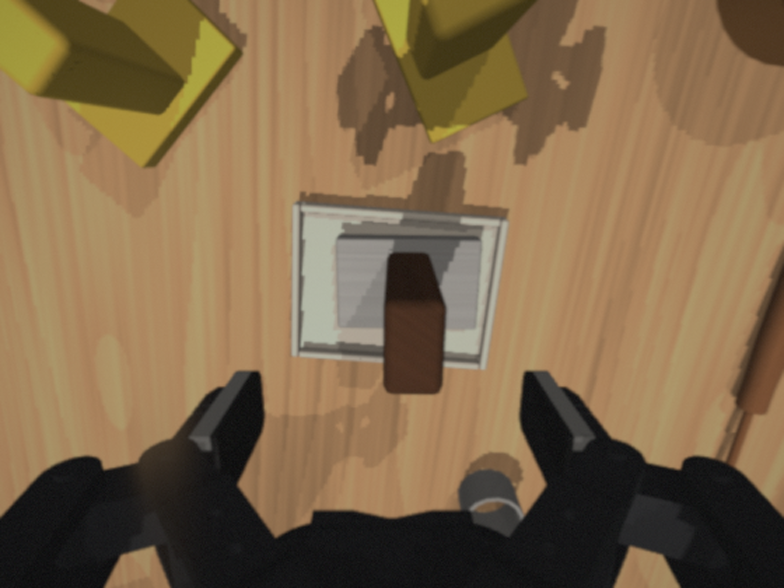

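The close view shows the handle's top face at (386-445, 304-392), the foot at (337-481, 235-328) and the tray corners.

```bash
python3 - <<'E'
from h import *
import pickle
c=pickle.load(open("w3.pkl","rb"))
def P(n,q,z):
    p=onz(c,np.array(q)/1.4,z)[:,:2]; d=p[1]-p[0]; e=p[2]-p[3]
    print(n,p.mean(0).round(4),np.degrees([np.arctan2(*d[::-1]),np.arctan2(*e[::-1])]).round(1),np.linalg.norm(d),np.linalg.norm(p[2]-p[1]))
P("handle",[(386,304),(445,304),(441,392),(385,392)],.115)
P("foot",[(338,235),(481,237),(477,328),(337,328)],.021)
P("tray",[(295,203),(507,219),(485,367),(295,354)],.014)
s=bot.observe();print(s["tcp_pos"],s["ee_rot"])
plan([.5015,.1635,.07],95.5,1)
E
```

```text
handle [0.5016 0.1651] [5.6 5.7] 0.023805598772308523 0.04013419346199656
foot [0.502  0.1656] [4.8 5.6] 0.08570104456750684 0.05879199877867813
tray [0.4949 0.1586] [1.3 1.3] 0.12855484968583752 0.10000229911130595
[0.49461291 0.16720532 0.1417759 ] [-1.79929780e+02 -1.93468948e-03  9.54908030e+01]
[-0.43  0.65  7.18 -0.  ]
```

Emit:
carry_out --pt "-0.2 0.7 2 0 -1" --pt "-0.2 0.7 4 0 -1" --pt "-0.2 0.7 6 0 -1" --pt "-0.2 0.7 7.1 0 -1" --pt "-0.2 0.7 7.1 0 -1"

```text
clock: 2.33
tcp_pos: [0.5023, 0.1658, 0.0703]
ee_rot: [-180.0, -0.0, 95.5]
ft_force: [-0.5, -0.7, -0.2]
finger_gap: 1.0
```

Emit:
carry_out --pt "0 0 0 0 1" --pt "0 0 0 0 1" --pt "0 0 0 0 1" --pt "0 0 0 0 1" --pt "0 0 0 0 1"

```text
clock: 2.75
tcp_pos: [0.5029, 0.1658, 0.0713]
ee_rot: [179.9, -0.0, 95.5]
ft_force: [-2.4, -0.1, -4.8]
finger_gap: 0.304
```

Emit:
carry_out --pt "0 0 0 0 1" --pt "0 0 0 0 1" --pt "0 0 0 0 1" --pt "0 0 0 0 1"

```text
clock: 3.08
tcp_pos: [0.5029, 0.1658, 0.0712]
ee_rot: [179.9, -0.0, 95.5]
ft_force: [-3.0, 0.7, 5.9]
finger_gap: 0.298
```

Emit:
carry_out --pt "0 0 -1.5 0 1" --pt "0 0 -4 0 1" --pt "0 0 -7 0 1" --pt "0 0 -10 0 1" --pt "0 0 -13 0 1"

```text
clock: 3.5
tcp_pos: [0.5013, 0.1653, 0.2006]
ee_rot: [-179.9, 0.0, 95.4]
ft_force: [0.7, -0.2, -4.0]
finger_gap: 0.299
```

```bash
python3 - <<'E'
from h import *
plan([.541,-.152,.20],114.5,2)
E
```

```text
[-15.98   0.47   0.03  -1.91]
[-15.84  -2.18   0.03  -1.91]
```

```bash
python3 - <<'E'
from h import *
plan([.582,-.243,.20],114.5,3)
E
```

```text
[-13.8    1.39   0.02  -1.27]
[-13.87  -0.15   0.02  -1.27]
[-13.77  -1.68   0.02  -1.27]
```

Emit:
carry_out --pt "-2 0.2 0 -0.2 1" --pt "-5 0.5 0 -0.5 1" --pt "-8 0.8 0 -0.8 1" --pt "-11 1.1 0 -1 1" --pt "-13.8 1.4 0 -1.3 1"

```text
clock: 3.92
tcp_pos: [0.5289, 0.0281, 0.1994]
ee_rot: [-179.9, -0.0, 102.0]
ft_force: [0.9, -0.7, -3.9]
finger_gap: 0.296
```

Emit:
carry_out --pt "-2.8 0 0 -0.2 1" --pt "-5.6 0 0 -0.5 1" --pt "-8.4 0 0 -0.8 1" --pt "-11.2 -0.1 0 -1 1" --pt "-13.9 -0.1 0 -1.3 1"

```text
clock: 4.33
tcp_pos: [0.5565, -0.108, 0.1992]
ee_rot: [-179.9, -0.1, 108.5]
ft_force: [0.4, 0.2, -4.1]
finger_gap: 0.298
```

Emit:
carry_out --pt "-3.5 -0.4 0 -0.4 1" --pt "-8 -1 0 -0.8 1" --pt "-11.5 -1.4 0 -1.2 1" --pt "-13.8 -1.7 0 -1.3 1" --pt "-13.8 -1.7 0 -1.3 1"

```text
clock: 4.75
tcp_pos: [0.5847, -0.2485, 0.1984]
ee_rot: [-179.9, 0.1, 114.6]
ft_force: [0.2, -0.7, -3.6]
finger_gap: 0.296
```

Emit:
carry_out --pt "0 0 0 0 1" --pt "0 0 0 0 1" --pt "0 0 0 0 1"

```text
clock: 5.0
tcp_pos: [0.5843, -0.2416, 0.1997]
ee_rot: [-180.0, -0.1, 115.0]
ft_force: [-0.7, 0.7, -4.3]
finger_gap: 0.295
```

```bash
python3 - <<'E'
from h import *
import pickle
c=cam("wrist"); pickle.dump(c,open("w4.pkl","wb")); save("w4.png",c["img"],1.4)
s=bot.observe();print(s["tcp_pos"],s["ee_rot"],s["qd"].round(1),s["ft_force"])
E
```

```text
[ 0.58448214 -0.24148367  0.19997967] [-1.79970424e+02 -7.14731325e-02  1.15030276e+02] [ 0.3 -0.3  0.3 -0.1 -0.  -0. ] [-0.55555157 -0.67984405 -3.90552   ]
```

View pics/w4.png

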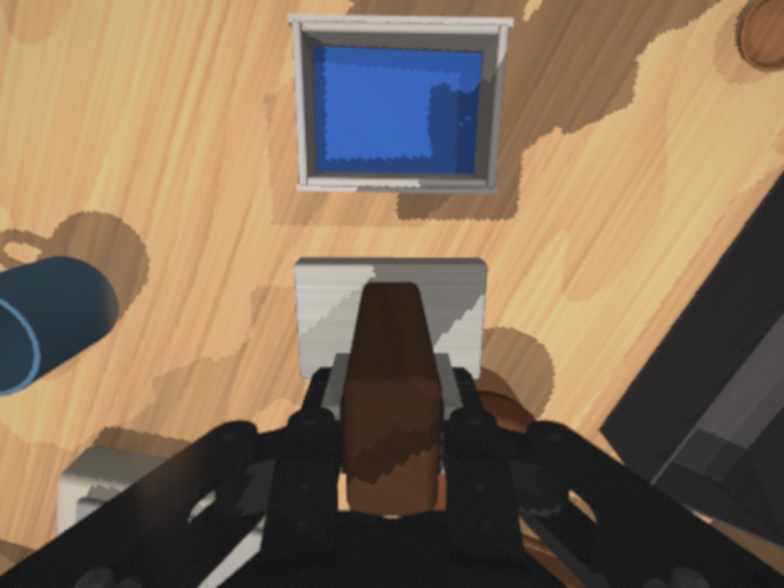

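The mould rim corners are at (289,17), (513,20), (497,190) and (298,188). The foot's top face corners are at (295,266), (487,266), (482,378) and (302,378). The blue plate can be seen inside.

```bash
python3 - <<'E'
from h import *
import pickle
c=pickle.load(open("w4.pkl","rb"))
def P(n,q,z):
    p=onz(c,np.array(q)/1.4,z)[:,:2]; d=p[1]-p[0]; e=p[2]-p[3]
    print(n,p.mean(0).round(4),np.degrees([np.arctan2(*d[::-1]),np.arctan2(*e[::-1])]).round(1),np.linalg.norm(d),np.linalg.norm(p[2]-p[1])); return p.mean(0)
m=P("mould",[(289,17),(513,20),(497,190),(298,188)],.08)
f=P("foot",[(295,266),(487,266),(482,378),(302,378)],.150)
h=P("handle near edges",[(362,283),(419,283),(441,377),(347,377)],.2)
P("plate",[(316,45),(482,51),(474,174),(316,171)],.065)
s=bot.observe(); y=115.0
plan([*(s["tcp_pos"][:2]+m-f),.2],y,1)
E
```

```text
mould [ 0.5456 -0.1507] [24.4 24.5] 0.11663251002513676 0.08642702091989973
foot [ 0.5839 -0.2429] [25. 25.] 0.08653333789680138 0.056440336358921976
handle near edges [ 0.5768 -0.2271] [25. 25.] 0.01928573682176095 0.036549918039254614
plate [ 0.5451 -0.152 ] [23.2 24. ] 0.09316779215660602 0.06669511418794108
[ 9.98  0.43 -0.    0.01]
```

Emit:
carry_out --pt "2.5 0.1 0 0 1" --pt "5.5 0.2 0 0.1 1" --pt "8.5 0.4 0 0.1 1" --pt "10 0.4 0 0.1 1" --pt "10 0.4 0 0.1 1"

```text
clock: 5.47
tcp_pos: [0.5442, -0.146, 0.2006]
ee_rot: [-180.0, -0.2, 114.7]
ft_force: [0.1, 1.1, -3.0]
finger_gap: 0.295
```

Emit:
carry_out --pt "0 0 1 0 1" --pt "0 0 2.5 0 1" --pt "0 0 4 0 1" --pt "0 0 4 0 1" --pt "0 0 4 0 1"

```text
clock: 5.88
tcp_pos: [0.5455, -0.1506, 0.159]
ee_rot: [-179.9, -0.1, 114.4]
ft_force: [0.3, 0.0, -4.1]
finger_gap: 0.298
```

```bash
python3 - <<'E'
from h import *
import pickle
c=cam("wrist"); pickle.dump(c,open("w5.pkl","wb")); 
d=cam("scene"); pickle.dump(d,open("s5.pkl","wb"))
a=cv2.resize(c["img"][100:300,150:410],(520,400)); b=cv2.resize(d["img"][170:300,180:275],(280,384))
o=np.zeros((400,800,3),np.uint8); o[:400,:520]=a; o[:384,520:]=b; save("w5.png",o)
s=bot.observe();print(s["tcp_pos"],s["ee_rot"],s["qd"].round(1),s["ft_force"])
E
```

```text
[ 0.54684811 -0.15112192  0.1607464 ] [1.79964339e+02 4.08798802e-02 1.14423908e+02] [ 0.1 -0.5  0.8  0.  -0.  -0.1] [ 0.23140253  0.33162732 -3.75856664]
```

View pics/w5.png

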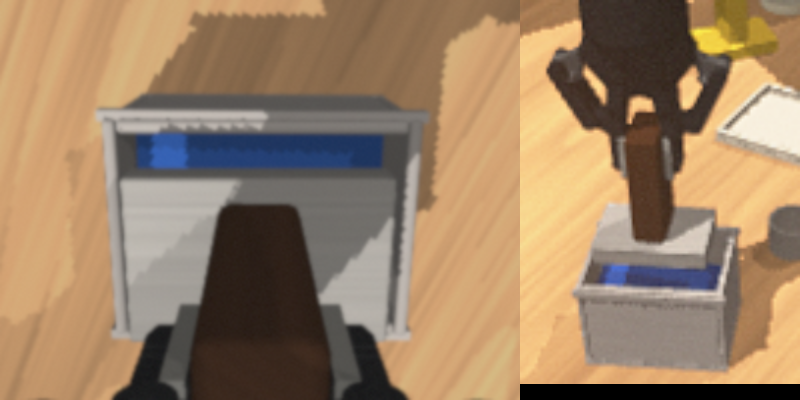

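The foot sits above the opening. The rim corners are at (98,110), (428,113), (408,339) and (113,337), and the foot's front top edge runs from (122,181) to (398,181).

```bash
python3 - <<'E'
from h import *
import pickle
c=pickle.load(open("w5.pkl","rb")); a=np.radians(24.4); A=np.array([[np.cos(a),np.sin(a)],[-np.sin(a),np.cos(a)]])
u=lambda q,z:(onz(c,np.array(q)/2+(150,100),z)[:,:2]@A.T*1000).round(1)
m=u([(98,110),(428,113),(408,339),(113,337)],.08); f=u([(122,181),(398,181)],.111)
print(m.tolist(),m.mean(0)); print(f.tolist(),f.mean(0)-[0,29])
print(A@[.5458,-.151]*1000)
E
```

```text
[[376.9, -317.6], [492.8, -318.5], [492.2, -407.3], [376.1, -406.6]] [ 434.5 -362.5]
[[390.6, -335.3], [477.0, -335.2]] [ 433.8  -364.25]
[ 434.67237316 -362.98563058]
```

Emit:
carry_out --pt "0.1 0 0.4 0 1" --pt "0.1 0 0.8 0 1" --pt "0.1 0 1.2 0 1" --pt "0.1 0 1.6 0 1" --pt "0.1 0 1.8 0 1"

```text
clock: 6.4
tcp_pos: [0.5455, -0.1496, 0.1415]
ee_rot: [-180.0, -0.0, 114.4]
ft_force: [0.5, -0.1, -2.3]
finger_gap: 0.297
```

Emit:
carry_out --pt "0 0 0.2 0 1" --pt "0 0 0.4 0 1" --pt "0 0 0.6 0 1" --pt "0 0 0.7 0 1" --pt "0 0 0.7 0 1"

```text
clock: 6.82
tcp_pos: [0.5457, -0.1496, 0.135]
ee_rot: [-180.0, -0.0, 114.4]
ft_force: [-0.7, 0.3, -4.2]
finger_gap: 0.299
```

Emit:
carry_out --pt "0 0 0.15 0 1" --pt "0 0 0.3 0 1" --pt "0 0 0.45 0 1" --pt "0 0 0.6 0 1" --pt "0 0 0.6 0 1"

```text
clock: 7.23
tcp_pos: [0.5456, -0.1496, 0.1289]
ee_rot: [-180.0, -0.0, 114.4]
ft_force: [0.2, 0.3, -3.7]
finger_gap: 0.297
```

Emit:
carry_out --pt "0 0 0.1 0 1" --pt "0 0 0.2 0 1" --pt "0 0 0.3 0 1" --pt "0 0 0.4 0 1" --pt "0 0 0.4 0 1"

```text
clock: 7.65
tcp_pos: [0.5458, -0.1496, 0.125]
ee_rot: [-180.0, -0.0, 114.4]
ft_force: [0.8, 0.1, -3.1]
finger_gap: 0.297
```

Emit:
carry_out --pt "0 0 0.1 0 1" --pt "0 0 0.2 0 1" --pt "0 0 0.3 0 1" --pt "0 0 0.4 0 1" --pt "0 0 0.4 0 1"

```text
clock: 8.07
tcp_pos: [0.546, -0.1497, 0.1214]
ee_rot: [180.0, 0.0, 114.4]
ft_force: [-0.1, 0.7, -1.6]
finger_gap: 0.297
```

Emit:
carry_out --pt "0 0 0.1 0 1" --pt "0 0 0.2 0 1" --pt "0 0 0.3 0 1" --pt "0 0 0.3 0 1" --pt "0 0 0.3 0 1"

```text
clock: 8.48
tcp_pos: [0.5461, -0.1498, 0.1187]
ee_rot: [180.0, 0.0, 114.4]
ft_force: [-1.6, 0.1, 3.1]
finger_gap: 0.295
```

Emit:
carry_out --pt "0 0 0.1 0 1" --pt "0 0 0.2 0 1" --pt "0 0 0.3 0 1" --pt "0 0 0.3 0 1" --pt "0 0 0.3 0 1"

```text
clock: 8.9
tcp_pos: [0.5461, -0.1497, 0.1152]
ee_rot: [180.0, 0.0, 114.4]
ft_force: [-0.8, 0.2, 2.2]
finger_gap: 0.297
```

Emit:
carry_out --pt "0 0 0.1 0 1" --pt "0 0 0.2 0 1" --pt "0 0 0.2 0 1" --pt "0 0 0.2 0 1"

```text
clock: 9.23
tcp_pos: [0.546, -0.1497, 0.1132]
ee_rot: [180.0, 0.0, 114.5]
ft_force: [-0.2, 0.9, 3.0]
finger_gap: 0.295
```

Emit:
carry_out --pt "0 0 0.05 0 1" --pt "0 0 0.1 0 1" --pt "0 0 0.15 0 1" --pt "0 0 0.2 0 1" --pt "0 0 0.2 0 1"

```text
clock: 9.65
tcp_pos: [0.546, -0.1497, 0.1113]
ee_rot: [180.0, 0.0, 114.5]
ft_force: [-0.5, 0.7, 4.9]
finger_gap: 0.297
```

Emit:
carry_out --pt "0 0 0.05 0 1" --pt "0 0 0.1 0 1" --pt "0 0 0.15 0 1" --pt "0 0 0.2 0 1" --pt "0 0 0.2 0 1"

```text
clock: 10.07
tcp_pos: [0.546, -0.1496, 0.1092]
ee_rot: [180.0, -0.0, 114.5]
ft_force: [0.1, 1.2, 3.4]
finger_gap: 0.295
```

Emit:
carry_out --pt "0 0 0.05 0 1" --pt "0 0 0.1 0 1" --pt "0 0 0.1 0 1" --pt "0 0 0.1 0 1"

```text
clock: 10.4
tcp_pos: [0.5459, -0.1497, 0.1083]
ee_rot: [180.0, -0.0, 114.5]
ft_force: [0.8, 0.2, 4.0]
finger_gap: 0.3
```

Emit:
carry_out --pt "0 0 0.05 0 1" --pt "0 0 0.1 0 1" --pt "0 0 0.1 0 1" --pt "0 0 0.1 0 1"

```text
clock: 10.73
tcp_pos: [0.5459, -0.1497, 0.1073]
ee_rot: [180.0, -0.0, 114.4]
ft_force: [-0.0, -0.1, 4.0]
finger_gap: 0.296
```

Emit:
carry_out --pt "0 0 0.05 0 1" --pt "0 0 0.1 0 1" --pt "0 0 0.1 0 1" --pt "0 0 0.1 0 1"

```text
clock: 11.07
tcp_pos: [0.5459, -0.1497, 0.1063]
ee_rot: [180.0, -0.0, 114.4]
ft_force: [0.4, 0.6, 4.3]
finger_gap: 0.299
```

Emit:
carry_out --pt "0 0 0.05 0 1" --pt "0 0 0.1 0 1" --pt "0 0 0.1 0 1" --pt "0 0 0.1 0 1"

```text
clock: 11.4
tcp_pos: [0.5459, -0.1497, 0.1052]
ee_rot: [180.0, -0.0, 114.4]
ft_force: [-0.1, 1.1, 3.3]
finger_gap: 0.294
```

Emit:
carry_out --pt "0 0 0.05 0 1" --pt "0 0 0.1 0 1" --pt "0 0 0.1 0 1" --pt "0 0 0.1 0 1"

```text
clock: 11.73
tcp_pos: [0.5459, -0.1497, 0.1042]
ee_rot: [-180.0, -0.0, 114.4]
ft_force: [0.1, -0.2, 5.0]
finger_gap: 0.295
```

Emit:
carry_out --pt "0 0 0.05 0 1" --pt "0 0 0.1 0 1" --pt "0 0 0.1 0 1" --pt "0 0 0.1 0 1"

```text
clock: 12.07
tcp_pos: [0.5459, -0.1497, 0.1032]
ee_rot: [-180.0, -0.0, 114.4]
ft_force: [0.9, 0.2, 4.6]
finger_gap: 0.295
```

Emit:
carry_out --pt "0 0 0.05 0 1" --pt "0 0 0.1 0 1" --pt "0 0 0.1 0 1" --pt "0 0 0.1 0 1"

```text
clock: 12.4
tcp_pos: [0.5459, -0.1497, 0.1023]
ee_rot: [-180.0, -0.0, 114.4]
ft_force: [-0.8, -0.1, 3.6]
finger_gap: 0.295
```

Emit:
carry_out --pt "0 0 0.05 0 1" --pt "0 0 0.1 0 1" --pt "0 0 0.1 0 1" --pt "0 0 0.1 0 1"

```text
clock: 12.73
tcp_pos: [0.5458, -0.1497, 0.1013]
ee_rot: [-180.0, -0.0, 114.4]
ft_force: [-0.0, 0.7, 6.0]
finger_gap: 0.301
```

Emit:
carry_out --pt "0 0 0.05 0 1" --pt "0 0 0.1 0 1" --pt "0 0 0.1 0 1" --pt "0 0 0.1 0 1"

```text
clock: 13.07
tcp_pos: [0.5458, -0.1497, 0.1005]
ee_rot: [-180.0, 0.0, 114.5]
ft_force: [-0.6, 1.4, 6.4]
finger_gap: 0.297
```

Emit:
carry_out --pt "0 0 0.03 0 1" --pt "0 0 0.05 0 1" --pt "0 0 0.05 0 1" --pt "0 0 0.05 0 1"

```text
clock: 13.4
tcp_pos: [0.5459, -0.1497, 0.1005]
ee_rot: [180.0, 0.0, 114.5]
ft_force: [-2.4, 1.0, 9.9]
finger_gap: 0.297
```

Emit:
carry_out --pt "0 0 0.03 0 1" --pt "0 0 0.05 0 1" --pt "0 0 0.05 0 1" --pt "0 0 0.05 0 1"

```text
clock: 13.73
tcp_pos: [0.5459, -0.1498, 0.1004]
ee_rot: [180.0, 0.0, 114.5]
ft_force: [-3.0, 1.3, 11.8]
finger_gap: 0.293
```

Emit:
carry_out --pt "0 0 0.03 0 1" --pt "0 0 0.05 0 1" --pt "0 0 0.05 0 1" --pt "0 0 0.05 0 1"

```text
clock: 14.07
tcp_pos: [0.5459, -0.1498, 0.1003]
ee_rot: [180.0, 0.1, 114.5]
ft_force: [-2.9, 1.1, 14.9]
finger_gap: 0.298
```

Emit:
carry_out --pt "0 0 0.03 0 1" --pt "0 0 0.05 0 1" --pt "0 0 0.05 0 1" --pt "0 0 0.05 0 1"

```text
clock: 14.4
tcp_pos: [0.546, -0.1498, 0.1003]
ee_rot: [180.0, 0.1, 114.5]
ft_force: [-4.2, 2.4, 17.8]
finger_gap: 0.297
```

```bash
python3 - <<'E'
from h import *
s=bot.observe(); print({k:np.round(s[k],4).tolist() for k in("clock","tcp_pos","ee_rot","ft_force","wrist_torque")})
E
```

```text
{'clock': 14.4, 'tcp_pos': [0.546, -0.1498, 0.1003], 'ee_rot': [179.9647, 0.0644, 114.4553], 'ft_force': [-4.2076, 2.3657, 17.7873], 'wrist_torque': [0.1676, 1.4056, 0.0172]}
```

Emit:
carry_out --pt "0 0 0 0 1" --pt "0 0 0 0 1" --pt "0 0 0 0 1" --pt "0 0 0 0 1" --pt "0 0 0 0 1"

```text
clock: 14.82
tcp_pos: [0.5459, -0.1498, 0.1003]
ee_rot: [180.0, 0.1, 114.5]
ft_force: [-4.3, 1.7, 17.9]
finger_gap: 0.296
```

Emit:
carry_out --pt "0 0 0.02 0 1" --pt "0 0 0.02 0 1" --pt "0 0 0.02 0 1" --pt "0 0 0.02 0 1" --pt "0 0 0.02 0 1"

```text
clock: 15.23
tcp_pos: [0.5459, -0.1498, 0.1002]
ee_rot: [180.0, 0.1, 114.5]
ft_force: [-5.1, 2.2, 18.6]
finger_gap: 0.302
```

Emit:
carry_out --pt "0 0 0 0 1" --pt "0 0 0 0 1" --pt "0 0 0 0 1" --pt "0 0 0 0 1" --pt "0 0 0 0 1"

```text
clock: 15.65
tcp_pos: [0.546, -0.1498, 0.1003]
ee_rot: [180.0, 0.1, 114.5]
ft_force: [-4.3, 2.0, 18.9]
finger_gap: 0.296
```

Emit:
carry_out --pt "0 0 -0.2 0 1" --pt "0 0 -0.4 0 1" --pt "0 0 -0.8 0 1" --pt "0 0 -1.2 0 1" --pt "0 0 -1.6 0 1"

```text
clock: 16.07
tcp_pos: [0.5449, -0.1492, 0.1131]
ee_rot: [-179.9, -0.1, 114.4]
ft_force: [-0.0, 0.3, -4.1]
finger_gap: 0.297
```

Emit:
carry_out --pt "0 0 -1 0 1" --pt "0 0 -2.5 0 1" --pt "0 0 -4.5 0 1" --pt "0 0 -6.5 0 1" --pt "0 0 -8.5 0 1"

```text
clock: 16.48
tcp_pos: [0.5456, -0.1495, 0.2003]
ee_rot: [-180.0, -0.0, 114.4]
ft_force: [1.0, -0.4, -3.8]
finger_gap: 0.3
```

```bash
python3 - <<'E'
from h import *
plan([.582,-.243,.20],114.5,1)
plan([.582,-.243,.20],114.5,2)
s=bot.observe(); print({k:np.round(s[k],4).tolist() for k in("clock","tcp_pos","ee_rot","ft_force","wrist_torque")})
E
```

```text
[-1.002e+01 -5.500e-01  3.000e-02 -1.000e-02]
[-5.01 -0.28  0.01 -0.01]
[-5.01 -0.28  0.01 -0.01]
{'clock': 16.4833, 'tcp_pos': [0.5456, -0.1495, 0.2003], 'ee_rot': [-179.9883, -0.0313, 114.4476], 'ft_force': [0.9676, -0.4051, -3.8418], 'wrist_torque': [-0.0334, -0.0275, 0.0365]}
```

Emit:
carry_out --pt "-2.5 -0.1 0 0 1" --pt "-5.5 -0.3 0 0 1" --pt "-8.5 -0.5 0 0 1" --pt "-10 -0.5 0 0 1" --pt "-10 -0.5 0 0 1"

```text
clock: 16.9
tcp_pos: [0.5838, -0.2463, 0.199]
ee_rot: [180.0, 0.1, 114.3]
ft_force: [1.0, 0.6, -3.4]
finger_gap: 0.295
```

Emit:
carry_out --pt "0 0 0 0 1" --pt "0 0 0 0 1" --pt "0 0 0 0 1"

```text
clock: 17.15
tcp_pos: [0.5823, -0.2418, 0.1992]
ee_rot: [-180.0, -0.1, 114.5]
ft_force: [0.9, -0.3, -2.7]
finger_gap: 0.295
```

```bash
python3 - <<'E'
from h import *
import pickle
c=cam("wrist"); pickle.dump(c,open("w6.pkl","wb")); w4=pickle.load(open("w4.pkl","rb"))
o=np.vstack([cv2.resize(x["img"][5:145,185:385],(800,560),interpolation=cv2.INTER_CUBIC) for x in (w4,c)])
save("w6.png",cv2.resize(np.hstack([o[:560],o[560:]]),(800,280)))
save("w6b.png",o[560:])
s=bot.observe();print(s["tcp_pos"],s["ee_rot"],s["clock"])
E
```

```text
[ 0.58236659 -0.24173508  0.19925695] [-1.79991695e+02 -3.86215688e-02  1.14505959e+02] 17.2
```

View pics/w6b.png

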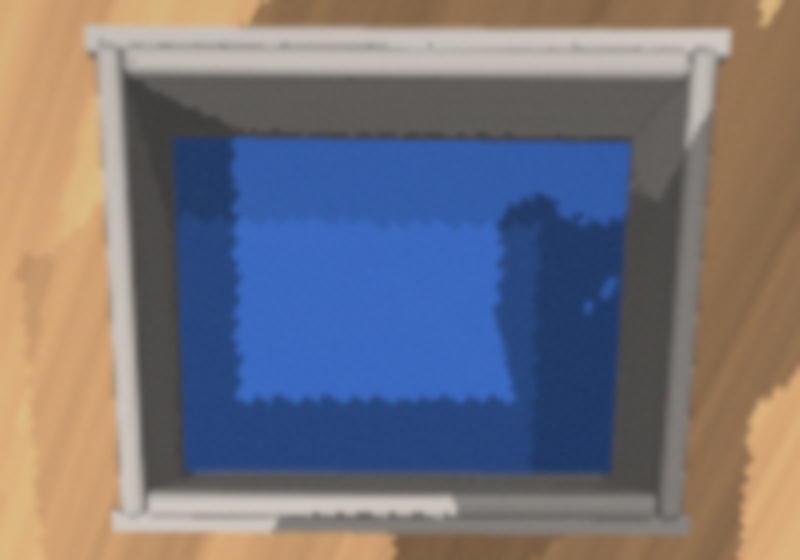

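The plate is now deeper and parallel with the walls. Its corners are at crop (173,138), (633,141), (612,472) and (186,470). I'll check its level with PnP.

```bash
python3 - <<'E'
from h import *
import pickle
O=np.array([(-.05,.035,0),(.05,.035,0),(.05,-.035,0),(-.05,-.035,0)])
def f(c,q,n,O=O):
    ok,r,t=cv2.solvePnP(O,np.array(q,float),c["K"],c["d"],flags=cv2.SOLVEPNP_IPPE)
    R=c["R"].T@cv2.Rodrigues(r)[0]; print(n,(c["R"].T@(t.ravel()-c["t"])).round(4),"normal",R[:,2].round(3))
    e=(cv2.projectPoints(O,r,t,c["K"],c["d"])[0].reshape(-1,2)-q); print(np.abs(e).max().round(2))
w4=pickle.load(open("w4.pkl","rb"));w6=pickle.load(open("w6.pkl","rb"))
f(w6,np.array([(173,138),(633,141),(612,472),(186,470)])/4+(185,5),"after")
f(w6,np.array([(86,28),(731,30),(688,530),(114,530)])/4+(185,5),"rim",O*[1.14,84/70,1])
f(w4,np.array([(316,45),(482,51),(474,174),(316,171)])/1.4,"before")
f(w4,np.array([(289,17),(513,20),(497,190),(298,188)])/1.4,"rim4",O*[1.14,84/70,1])
plan([.495,.159,.20],91.3,3)
E
```

```text
after [ 0.5453 -0.1508  0.036 ] normal [-0.051  0.057  0.997]
0.48
rim [ 0.5485 -0.1516  0.0937] normal [ 0.238 -0.009  0.971]
3.52
before [ 0.5462 -0.151   0.0531] normal [ 0.18  -0.036  0.983]
1.79
rim4 [ 0.5473 -0.1514  0.0868] normal [ 0.147 -0.066  0.987]
1.6
[13.36  2.89 -0.02  1.55]
[13.63  1.07 -0.02  1.55]
[13.65 -0.78 -0.02  1.55]
```

```bash
python3 - <<'E'
from h import *
import pickle
from scipy.optimize import least_squares
O=np.array([(-.05,.035,0),(.05,.035,0),(.05,-.035,0),(-.05,-.035,0)])
def sub(c,n):
    im=c["img"].astype(float); b=cv2.resize(im[...,2]-im[...,0],None,fx=4,fy=4,interpolation=cv2.INTER_CUBIC)
    m=(b>20).astype(np.uint8); m[700:]=0
    q=max(cv2.findContours(m,0,1)[0],key=cv2.contourArea).reshape(-1,2).astype(float)
    u=cv2.undistortPoints(((q+.5)/4-.5).reshape(-1,1,2),c["K"],c["d"]).reshape(-1,2)
    r=cv2.boxPoints(cv2.minAreaRect(u.astype(np.float32)))
    ctr=r.mean(0); L=[]
    w=np.ptp(u,axis=0)
    for ax,s in((1,-1),(0,1),(1,1),(0,-1)):
        o=1-ax; k=(np.abs(u[:,o]-ctr[o])<.4*w[o])&((u[:,ax]-ctr[ax])*s>.4*w[ax])
        vx,vy,x,y=cv2.fitLine(u[k].astype(np.float32),cv2.DIST_HUBER,0,1e-6,1e-6).ravel(); L.append(np.cross([x,y,1],[x+vx,y+vy,1]))
    P=[]
    for i in range(4):
        h=np.cross(L[i-1],L[i]); P.append(h[:2]/h[2])
    P=np.array(P) # TL,TR,BR,BL
    ok,r,t=cv2.solvePnP(O,P,np.eye(3),None,flags=cv2.SOLVEPNP_IPPE)
    R=c["R"].T@cv2.Rodrigues(r)[0]; f=c["K"][0,0]
    e=np.abs(cv2.projectPoints(O,r,t,np.eye(3),None)[0].reshape(-1,2)-P).max()*f
    print(n,(c["R"].T@(t.ravel()-c["t"])).round(4),R[:,2].round(3),"resid px",e.round(2))
for i in(4,6): sub(pickle.load(open(f"w{i}.pkl","rb")),i)
E
```

```text
4 [ 0.5451 -0.1511  0.0537] [0.098 0.032 0.995] resid px 0.21
6 [ 0.5455 -0.1512  0.0379] [ 0.1   -0.056  0.993] resid px 0.69
```

```bash
python3 - <<'E'
from h import *
import pickle
from scipy.optimize import least_squares
O=np.array([(-.05,.035,0),(.05,.035,0),(.05,-.035,0),(-.05,-.035,0)])
a=np.radians(24.4)
c4,c6=[pickle.load(open(f"w{i}.pkl","rb")) for i in(4,6)]
q6=np.array([(173,138),(633,141),(612,472),(186,470)])/4+(185,5)-.375
q4=np.array([(316,45),(482,51),(474,174),(316,171)])/1.4
def X(p,sx,sy):
    yaw=a+p[3]; R=np.array([[np.cos(yaw),-np.sin(yaw),0],[np.sin(yaw),np.cos(yaw),0],[0,0,1]])
    Q=O.copy(); Q[:,2]=sx*Q[:,0]+sy*Q[:,1]; return Q@R.T+p[:3]
for n,c,q in(("before",c4,q4),("after",c6,q6)):
    print(n)
    for sy in(-.1,-.05,0,.05,.1):
        row=[]
        for sx in(-.12,-.08,-.04,0,.04,.08,.12):
            r=least_squares(lambda p:(proj(c,X(p,sx,sy))-q).ravel(),[.545,-.151,.04,0],x_scale=[.01,.01,.01,.1]); row.append((2*r.cost/8)**.5)
        print(sy,np.round(row,2), r.x[2].round(4))
E
```

```text
before
-0.1 [0.79 0.69 0.65 0.7  0.81 0.96 1.14] 0.0514
-0.05 [0.81 0.71 0.68 0.72 0.83 0.98 1.16] 0.0508
0 [0.92 0.82 0.79 0.83 0.93 1.07 1.23] 0.0503
0.05 [1.08 1.   0.97 1.   1.08 1.2  1.36] 0.0497
0.1 [1.27 1.2  1.18 1.2  1.27 1.38 1.51] 0.0491
after
-0.1 [0.79 0.64 0.52 0.46 0.5  0.61 0.76] 0.0354
-0.05 [0.7  0.51 0.35 0.27 0.33 0.48 0.67] 0.035
0 [0.68 0.48 0.3  0.2  0.28 0.46 0.65] 0.0345
0.05 [0.74 0.56 0.42 0.35 0.4  0.54 0.72] 0.0339
0.1 [0.86 0.71 0.6  0.56 0.6  0.7  0.85] 0.0334
```

The level model fits the "after" view best: slope about 0 and z = 34.5 mm, which matches the sole height. The "before" view fitted as tilted. Now I'll return to the tray.

Emit:
carry_out --pt "2 0.4 0 0.3 1" --pt "5 1.1 0 0.6 1" --pt "8 1.7 0 0.9 1" --pt "11 2.4 0 1.2 1" --pt "13.4 2.9 0 1.5 1"

```text
clock: 17.62
tcp_pos: [0.5525, -0.1059, 0.1994]
ee_rot: [180.0, -0.1, 107.0]
ft_force: [-0.8, 0.6, -3.2]
finger_gap: 0.3
```

Emit:
carry_out --pt "2.7 0.2 0 0.3 1" --pt "5.4 0.4 0 0.6 1" --pt "8.1 0.7 0 0.9 1" --pt "10.9 0.9 0 1.2 1" --pt "13.6 1.1 0 1.5 1"

```text
clock: 18.03
tcp_pos: [0.5235, 0.0265, 0.1995]
ee_rot: [180.0, -0.0, 99.4]
ft_force: [0.4, 0.5, -3.6]
finger_gap: 0.298
```

Emit:
carry_out --pt "3.5 -0.2 0 0.4 1" --pt "7.5 -0.4 0 0.8 1" --pt "11 -0.6 0 1.2 1" --pt "13 -0.7 0 1.6 1" --pt "13.6 -0.8 0 1.6 1"

```text
clock: 18.45
tcp_pos: [0.4925, 0.1611, 0.1995]
ee_rot: [-180.0, -0.1, 91.7]
ft_force: [0.6, -0.1, -3.0]
finger_gap: 0.297
```

Emit:
carry_out --pt "0 0 0 0 1" --pt "0 0 0 0 1" --pt "0 0 0 0 1"

```text
clock: 18.7
tcp_pos: [0.4945, 0.1564, 0.1992]
ee_rot: [180.0, 0.0, 91.4]
ft_force: [-0.4, -0.6, -4.0]
finger_gap: 0.293
```

```bash
python3 - <<'E'
from h import *
s=bot.observe(); print(s["tcp_pos"],s["ee_rot"],s["ft_force"],s["clock"]); plan([.4955,.159,.10],91.3,1)
E
```

```text
[0.49450797 0.15640232 0.19924931] [1.79976863e+02 3.31007076e-02 9.14098753e+01] [-0.39716068 -0.58603409 -4.02635066] 18.7
[0.26 0.11 9.92 0.02]
```

Emit:
carry_out --pt "0.2 0.1 3 0 1" --pt "0.2 0.1 6 0 1" --pt "0.2 0.1 9 0 1" --pt "0.2 0.1 11.5 0 1" --pt "0.2 0.1 11.5 0 1"

```text
clock: 19.12
tcp_pos: [0.4912, 0.157, 0.0791]
ee_rot: [-179.5, 0.1, 91.3]
ft_force: [-2.0, -1.0, -4.4]
finger_gap: 0.297
```

Emit:
carry_out --pt "0 0 0.3 0 1" --pt "0 0 0.6 0 1" --pt "0 0 0.9 0 1" --pt "0 0 1.1 0 1" --pt "0 0 1.1 0 1"

```text
clock: 19.53
tcp_pos: [0.4961, 0.1594, 0.0739]
ee_rot: [179.9, -0.0, 91.4]
ft_force: [-0.0, -0.3, -3.7]
finger_gap: 0.296
```

Emit:
carry_out --pt "0 0 0.05 0 1" --pt "0 0 0.1 0 1" --pt "0 0 0.15 0 1" --pt "0 0 0.2 0 1" --pt "0 0 0.2 0 1"

```text
clock: 19.95
tcp_pos: [0.4954, 0.1595, 0.0713]
ee_rot: [180.0, -0.0, 91.5]
ft_force: [0.4, -1.0, -2.4]
finger_gap: 0.296
```

Emit:
carry_out --pt "0 0 0.05 0 1" --pt "0 0 0.1 0 1" --pt "0 0 0.1 0 1"

```text
clock: 20.2
tcp_pos: [0.4953, 0.1594, 0.0712]
ee_rot: [180.0, -0.0, 91.5]
ft_force: [-3.2, -0.4, 6.6]
finger_gap: 0.294
```

On the floor. Next I'll release, with a 0.5 mm unload first.

Emit:
carry_out --pt "0 0 -0.05 0 1" --pt "0 0 -0.05 0 1" --pt "0 0 -0.05 0 -1" --pt "0 0 -0.05 0 -1" --pt "0 0 -0.05 0 -1"

```text
clock: 20.62
tcp_pos: [0.4958, 0.1595, 0.0707]
ee_rot: [180.0, -0.0, 91.4]
ft_force: [0.6, 0.2, 0.3]
finger_gap: 0.71
```

Emit:
carry_out --pt "0 0 0 0 -1" --pt "0 0 0 0 -1" --pt "0 0 0 0 -1" --pt "0 0 0 0 -1" --pt "0 0 0 0 -1"

```text
clock: 21.03
tcp_pos: [0.4953, 0.1594, 0.0706]
ee_rot: [180.0, -0.0, 91.4]
ft_force: [1.1, 0.4, 0.2]
finger_gap: 1.003
```

Emit:
carry_out --pt "0 0 -1 0 -1" --pt "0 0 -3 0 -1" --pt "0 0 -6 0 -1" --pt "0 0 -9 0 -1" --pt "0 0 -12 0 -1"

```text
clock: 21.45
tcp_pos: [0.4949, 0.1593, 0.1925]
ee_rot: [-180.0, -0.0, 91.4]
ft_force: [0.3, 0.5, -0.0]
finger_gap: 1.0
```

Emit:
carry_out --pt "0 0 0 0 -1" --pt "0 0 0 0 -1" --pt "0 0 0 0 -1" --pt "0 0 0 0 -1"

```text
clock: 21.78
tcp_pos: [0.4943, 0.1592, 0.1895]
ee_rot: [-179.9, 0.0, 91.4]
ft_force: [0.3, -1.2, -0.4]
finger_gap: 1.001
```

```bash
python3 - <<'E'
from h import *
import pickle
c=cam("wrist"); save("w7.png",c["img"],1.4); pickle.dump(c,open("w7.pkl","wb"))
save("t7.png",cam("top")["img"],1.4)
s=bot.observe(); print(s["tcp_pos"],s["ft_force"],s["qd"].round(1),s["finger_gap"],s["clock"])
E
```

```text
[0.49418782 0.15916277 0.18925518] [-0.63007956  0.13018162  0.15438864] [-0.   0.1  0.2  0.1 -0.  -0.1] 1.0001500700883588 21.8833
```

View pics/w7.png

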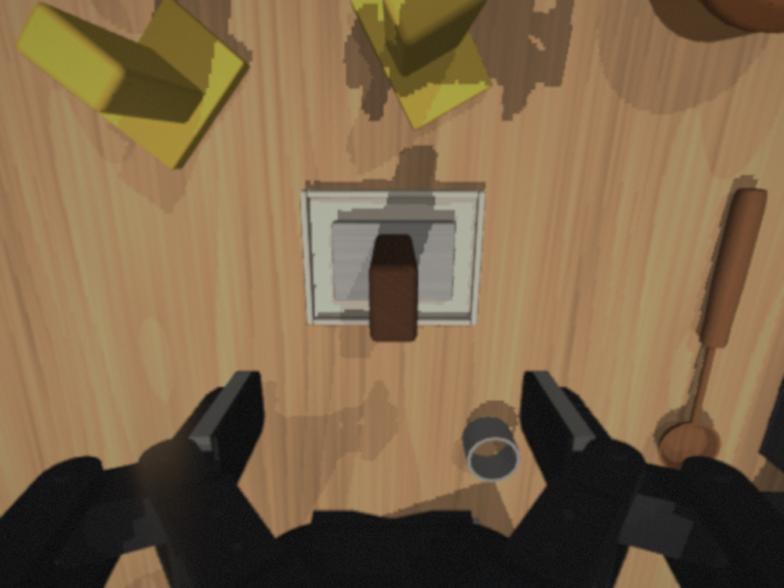

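View pics/t7.png

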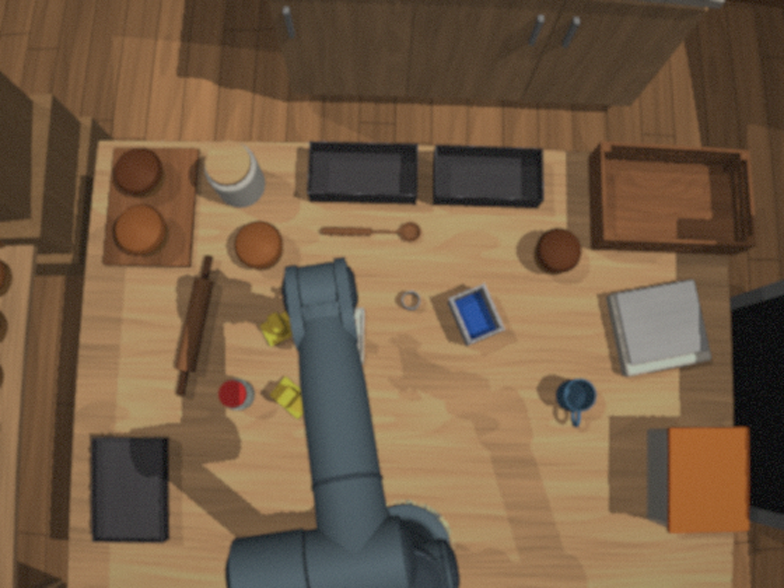

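The tamper stands upright and central in the tray: foot (332-455, 221-301), tray (303-483, 190-325). Everything else is where it was, so I'm handing in.

```bash
python3 -c "
from cell import bot
print(bot.hand_in())"
```

```text
the job is handed in; nothing more can be done
None
```

The plate is pressed home and level, the tamper is back in its tray and released, and I handed the job in at about 22 s. The hand-in gives no verdict, so the result rests on my own checks.

**Pressing:** I took the dark-handled tamper, not the yellow look-alikes, and felt for the stop. It lies about 34 mm above the mould's underside. I held about 22 N on the plate for over a second; that figure is the measured force plus the tamper's weight. The highest was about 23 N, well under the 35 N limit.

**Return:** The last pictures show the tamper upright near the tray's middle. The gripper is open and clear of it, and everything else looks unmoved.

**Checks that disagreed:**
- **Plate level:** Two quick pose fits of the plate afterwards gave contradictory tilts of about 4 to 7 degrees. I put that down to the ambiguity of those fits. A fit with the mould's direction nearly fixed came out level, at 34.5 mm, which agrees with the sole height at the stop. That fit's tilt steps were about 2 to 3 degrees, as coarse as the 2-degree limit.
- **Off-centre load:** During the hold there was also a sideways force of about 4 to 5 N and a wrist moment of 1.4 N m, so the load was probably somewhat off centre.

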